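# Load a test cartridge under the reader's spring flap

### The job

Load the white test cartridge into the reader: with one fingertip press the orange paddle down to hold the spring-closed teal flap open, and with the other finger push the cartridge along its lane, under the flap, until it is fully home against the end of the lane. Keep the flap open until the cartridge is home, then let go so that the flap springs fully shut behind it. Only push the cartridge, never lift it, and leave everything else on the bench undisturbed.

Things in the scene. Friction and masses are not known exactly. Their poses are not given: they have to be found in the camera images.
- reader: Ivory cartridge reader, fixed. Origin on the bench under the hinge line; x = push direction along the lane, y towards the lane's side, z up. In mm in this frame: lane floor (grey) z 20, x -95 to 132, centre y 32, 30 wide between ivory rails 4 thick, 5 high (18 high past x 72). Instrument body x 132 to 257, y -75 to 95, 85 high; its front face x 132 is the end stop.
- flap (a joint): Flap angle, rad: 0 shut, 0.7 stop. Pressing the paddle down raises the flap; a spring shuts it (3 N mid-paddle at first, 5 N at 0.5). From about 0.3 up it clears the cartridge. With a fingertip (touching 28 mm from the hinge) 5 mm above the lane's floor it is about 0.6; a second fingertip at the same height over the lane then meets the cartridge's end.
- hinge (a point): Point on the hinge axis (reader frame x 0, y 0, z 42 mm). The rod, radius 4, runs along reader x between lane and paddle, on three thin posts. Flap and paddle are one rigid rocker on it, so the angle does not depend on where along x the paddle is pressed.
- paddle (a point): Point on the paddle's top, midway along it, 34 mm from the hinge line, 66 mm across from the lane's centre line; turns with it. Paddle: orange plate 3 thick, reader frame x -85 to 58, y -54 to -3, level (top z 43.5) when shut; only the bench (z 0) lies below it. A fingertip may slide along it.
- flap_edge (a point): Middle of the lower front edge of the flap's skirt; rises with it. Teal flap, reader frame in mm: plate x 70 to 130, y 3 to 52, z 42 when shut; its front skirt, x 70 to 74, y 24 to 46, hangs to z 28 and so stops the 14 high cartridge. It drops into the cartridge's waist when that is home.
- cartridge: White test cartridge with a green grip end, 84 long (x), 26 wide (y), 14 high, about 30 g, loose in the lane before the flap. Origin at the centre of its underside; x points to its leading end (+42), the green grip end (-42 to -28) faces away from the flap; between -28 and -10 is a waist only 5 high.
- seat (a point): Where the cartridge's origin lies when it is fully home: on the lane's floor, 42 mm before the end stop. It belongs to the reader.
- spare: Bystander: blue cartridge of the same shape (84 x 26 x 14), lying on the bench beside the reader. Origin under its centre.
- dropper: Bystander: small dropper bottle, 30 in diameter, 65 high, red cap, beside the reader's paddle. Origin under its centre.
- reagent: Bystander: amber bottle, 52 in diameter, 100 high. Origin under its centre.
- beaker: Bystander: glass beaker, 66 in diameter, 85 high. Origin under its centre.
- timer: Bystander: white bench timer, 75 x 50 x 20. Origin under its centre.
- pipette: Bystander: blue and white pipette lying on the bench, about 230 long, 27 high. Origin on the bench, under its middle.
- tipbox: Bystander: open yellow tip box, 120 x 85 x 55. Origin under its centre.
There are look-alikes about, which are no part of the job. Leave any brown look-alike of the cartridge alone.

How it is judged (in metres and radians):
On the way, in this order (a step that is already met when the one before it is completed fails the run):
1. the flap is held open (above 0.3 rad) while the cartridge is still before it (value of joint flap above 0.3 rad and x of cartridge in the frame of seat below -0.055 m), for 0.1 s.
2. the cartridge is home (within 4 mm of its seat) with the flap still held open (above 0.3 rad) (value of joint flap above 0.3 rad and distance between cartridge and seat below 0.004 m), for 0.1 s.
At the end, for the whole second after the job is handed in: The cartridge lies at rest within 4 mm of its seat and the flap is shut (under 0.05 rad) (value of joint flap below 0.05 rad and distance between cartridge and seat below 0.004 m and linear speed of cartridge below 0.01 m/s); the robot touches nothing.
It fails at once if the flap is let down (under 0.27 rad) while the cartridge is part way under it (5.5 to 0.8 cm short of its seat) (value of joint flap below 0.27 rad and x of cartridge in the frame of seat between -0.055 and -0.008 m).
It fails at once if the cartridge is lifted (its origin more than 8 mm above the lane's floor) or tipped by more than 0.3 rad (z of cartridge in the frame of seat above 0.008 m or angle between cartridge's own z axis and vertical above 0.3 rad).
It fails at once if a bystander is moved by more than 15 mm (distance of any of spare, dropper, reagent, beaker, timer, pipette, tipbox from where it was at the start of the episode above 0.015 m).
It also fails if it takes over 35 s, if anything falls off the work surface, if the arm or the gripper's body presses on something with over 40 N, if the wrist force passes 120 N, or if a joint passes its speed limit or range.

### The arm

A 7-joint arm with a two-finger parallel gripper is mounted at the origin on the work surface. World frame = base frame: x ahead of the robot, y to its left, z up, the work surface at z = 0. Lengths are in m, angles in degrees, forces in N, time in s.
With the tool pointing down it reaches from about 0.4 to 0.85 m from the base axis. Payload 6.9 kg.
Tool frame: the origin (TCP) lies midway between the tips of the shut fingers; the grasp point (between the pads) lies 19 mm behind it (grip_depth is the distance from the TCP to the grasp point, in m); z points along the fingers, y is the direction in which the jaws open and shut (so a half turn about z gives the same grasp; the last joint's range is limited). The gripper opens to 85 mm and grips with 20 to 120 N. Pads are 22 mm wide; open, the fingers measure 114 mm over their backs; the gripper's body (76 mm by 85 mm) begins 54 mm behind the grasp point. The pads swing forward as they close: fully open they stand 13 mm farther back than shut.
Start: joints at [6.045, 29.078, -13.613, 85.955, 7.202, 65.827, -8.869], TCP at [0.625, -0, 0.231] pointing down, gripper open.
Joint ranges: [-176.47, 176.47], [-13.61, 117.27], [-81.72, 77.17], [0.22, 143.17], [-87.28, 267.28], [10, 112.55], [-165.47, 165.47]. Speed limits (degrees/s): [136.94, 136.94, 180, 180, 180, 180, 180].

### API

Orientations are given as [roll, pitch, yaw] about the fixed x, y, z axes, in that order (R = Rz(yaw) Ry(pitch) Rx(roll)).
In Python, from cell import sense, snapshot, job_done, regions_of, pinpoint, grip_depth gives the robot as it stands.
- The arm moves only by the shell command python3 -m pendant 'ROWS' [FORCE]. ROWS is JSON, a list of rows, each a list of 7 numbers: the turn, a rotation vector about the world's x, y, z in rad, then the shift along the world's x, y, z in cm, then the opening, from 0 (shut) to 1 (fully open). A call has 1 to 5 rows; each row is the pose to reach, as a shift and turn from the pose commanded when the call began; what a row does not reach only later rows make up. A row lasts 1/8 s, in which the tool goes at most 62.5 mm and 10.7 degrees, less where a joint would pass 70% of its speed; a pose out of reach is approached as far as the arm can. A call with a gripper value outside its range is refused whole. The fingers move at their own pace and stop on an object; FORCE is the grip in N (left out, the last holds). Time passes only in rows, so rows that repeat a pose let the fingers close. It gives the time, the measured TCP pose, the force and the opening at its end, in the units of the state.
- sense(): the state, without advancing time (a new reading comes with each control period).
- snapshot(name): name is "scene" or "side" or "wrist"; returns a dict with "color" (420x560x3 uint8, red, green, blue), "depth" (420x560 float32, m along the optical axis (not along the pixel's ray), 0 where there is no reading), "vertical_fov" (degrees; the focal length in pixels is half the picture's height over the tangent of half this angle, whatever the lens; pixels are square), "cx", "cy" (the principal point, pixels), "dist_coeffs" ([k1, k2, p1, p2, k3] as OpenCV has them; the pictures are not rectified), "pose" (4x4, takes a point from camera to world coordinates); the wrist camera has in their place "T_tool_cam" (4x4, takes a point from camera to tool coordinates, whose origin is the TCP and whose axes are the flange's). Camera axes: x right, y down, z forward; pixel columns grow to the right and rows downward; lengths in m; the calibration is good to about 2 mm. A picture is of the moment at which its call begins: read the wrist's pose just before it.
- job_done(): hands the job in, once; it reports no verdict.
Trained networks look in the newest picture that a camera, given by its name, has taken for a name from the list of things; names that differ only in an ending like _2 or _b are one class to them, and where a whole thing is asked for, a point or a joint stands for the part that bears it (a point fixed in the world has none). Each returns a list of dicts, best first, with "p" (0 to 1); they miss things now and then, are a little off and sometimes report something else, mostly with a low value. They report only what shows in the picture. A call takes as long as a camera call. They do not tell look-alikes from the thing itself.
- regions_of(camera, thing): "pixels" (420x560 bool, what is visible of it) and "location" ([row, column] in pixels, amid what is visible of it).
- pinpoint(camera, thing): "location" ([row, column] in pixels: a listed point, or the origin of a listed thing).
The state is a dict: "t": time; "joints": joint angles; "qvel": joint speeds; "tau": joint torques, N m; "position": TCP position; "ee_rot": TCP orientation; "contact_force": force on the tool from outside, world axes, zero at the start; "moment": the same for the moment, N m; "width": finger opening in m.
Only numpy, scipy, OpenCV 4.12 (cv2) and the standard library are available. Lean on these libraries where they do the work, as an engineer would, in place of code of your own. Each camera call takes 0.05 s, during which the arm holds its last target.

## Working session

There is one attempt and no reset: what is moved stays moved. The work goes in short steps, Python scripts to look and compute and a shell command to move; the robot and the scene stay as the last step left them, time stands still between calls to the robot, and variables do not carry over. Pictures are saved under pics/ and viewed, and the job is handed in when it is done.

```bash
ls; mkdir -p pics; cat > h.py <<'E'
import numpy as np, cv2
from cell import sense, snapshot, job_done, regions_of, pinpoint, grip_depth
def K(s):
    h=s["color"].shape[0]; f=h/2/np.tan(np.radians(s["vertical_fov"])/2)
    return np.array([[f,0,s["cx"]],[0,f,s["cy"]],[0,0,1.]])
def ray(s,rc):
    p=cv2.undistortPoints(np.array([[[rc[1],rc[0]]]],float),K(s),np.array(s["dist_coeffs"],float))[0,0]
    return np.array([p[0],p[1],1.])
def at(s,rc,pose=None,d=None):
    P=np.array(s["pose"]) if pose is None else pose
    if d is None:
        r,c=int(round(rc[0])),int(round(rc[1])); w=s["depth"][max(r-1,0):r+2,max(c-1,0):c+2]; w=w[w>0]; d=np.median(w) if w.size else np.nan
    return P[:3,:3]@(ray(s,rc)*d)+P[:3,3]
def atz(s,rc,z,pose=None):
    P=np.array(s["pose"]) if pose is None else pose
    v=P[:3,:3]@ray(s,rc); o=P[:3,3]; return o+v*(z-o[2])/v[2]
def proj(s,p,pose=None):
    P=np.array(s["pose"]) if pose is None else pose
    M=np.linalg.inv(P); rv=cv2.Rodrigues(M[:3,:3])[0]
    q=cv2.projectPoints(np.array(p,float).reshape(-1,1,3),rv,M[:3,3],K(s),np.array(s["dist_coeffs"],float))[0][:,0]
    return q[:,::-1]
def save(s,n,box=None,k=1):
    im=cv2.cvtColor(s["color"],cv2.COLOR_RGB2BGR)
    if box: im=im[box[0]:box[1],box[2]:box[3]]
    if k!=1: im=cv2.resize(im,None,fx=k,fy=k,interpolation=cv2.INTER_CUBIC)
    cv2.imwrite("pics/"+n+".png",im)
E
python3 - <<'E'
from h import *
print(sense())
for n in ("scene","side"):
    s=snapshot(n); save(s,n+"0"); print(n,np.round(s["pose"],3).tolist())
    for t in ("hinge","paddle","flap_edge","cartridge","seat","reader","spare","dropper","reagent","beaker","timer","pipette","tipbox"):
        print(t,[(round(d["p"],2),np.round(d["location"],1).tolist(),np.round(at(s,d["location"]),3).tolist()) for d in pinpoint(n,t)[:4]])
E
```

```text
pics
{'t': 0.0, 'joints': array([  6.0437923 ,  29.12642224, -13.60733143,  86.00814425,
         7.20204503,  65.82677624,  -8.86977457]), 'qvel': array([-0.02861588,  0.01612727, -0.01208617,  0.09095663,  0.02548222,
       -0.05971324,  0.03103639]), 'tau': array([ 1.19726570e-03, -6.20588279e+01, -2.18696728e+00, -2.49655455e+01,
        1.23123583e-02,  1.21321963e-02,  2.04169703e-05]), 'position': array([ 6.24502659e-01, -8.52932065e-05,  2.30422381e-01]), 'ee_rot': array([-1.79897406e+02,  2.60739451e-03,  8.99998500e+01]), 'contact_force': array([ 0.0846184 , -0.28914341, -0.29267101]), 'moment': array([-0.0265171 , -0.01454085,  0.04848296]), 'width': 0.08547326022228333}
scene [[0.505, 0.453, -0.735, 1.351], [0.863, -0.277, 0.422, -0.486], [-0.012, -0.847, -0.531, 0.694], [0.0, 0.0, 0.0, 1.0]]
hinge [(0.78, [252.2, 230.5], [0.525, -0.145, 0.044])]
paddle [(0.66, [255.5, 217.8], [0.521, -0.175, 0.044]), (0.45, [245.2, 284.6], [0.528, -0.004, 0.014])]
flap_edge [(0.87, [270.2, 260.7], [0.662, -0.14, 0.084])]
cartridge [(0.89, [257.0, 245.1], [0.546, -0.119, 0.034]), (0.79, 
[... 1442 characters left out ...]
04, 0.011])]
seat [(0.79, [172.9, 254.5], [0.614, -0.106, 0.037])]
reader [(0.94, [182.6, 288.6], [0.518, -0.137, 0.021])]
spare [(0.86, [215.8, 266.9], [0.509, -0.005, 0.012])]
dropper [(0.74, [162.6, 311.9], [0.51, -0.267, 0.001]), (0.7, [182.9, 286.1], [0.518, -0.122, 0.033]), (0.27, [219.5, 268.7], [0.501, -0.001, 0.005])]
reagent [(0.81, [135.3, 346.1], [0.468, -0.415, 0.024]), (0.56, [370.6, 200.7], [0.399, 0.424, 0.021])]
beaker [(0.72, [332.3, 141.9], [0.55, 0.43, 0.039])]
timer [(0.87, [165.9, 381.4], [0.318, -0.345, 0.021])]
pipette [(0.86, [371.4, 199.0], [0.402, 0.427, 0.019])]
tipbox [(0.86, [110.4, 295.3], [0.666, -0.435, 0.031]), (0.49, [170.4, 255.1], [0.615, -0.111, 0.042])]
```

View pics/scene0.png

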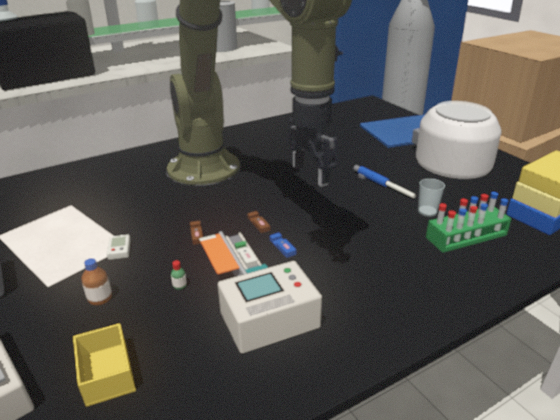

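View pics/side0.png

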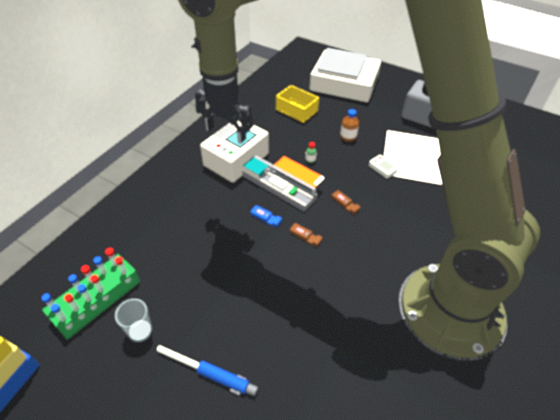

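```bash
python3 - <<'E'
from h import *
s=snapshot("scene"); save(s,"scene_crop",(170,320,150,350),4)
s=snapshot("side"); save(s,"side_crop",(130,260,210,370),5)
st=sense(); s=snapshot("wrist"); save(s,"wrist0"); print(np.round(s["T_tool_cam"],3).tolist(),s["vertical_fov"])
E
```

```text
[[0.0, -0.959, -0.285, 0.072], [1.0, 0.0, -0.0, -0.0], [0.0, -0.285, 0.959, -0.143], [0.0, 0.0, 0.0, 1.0]] 64.24567673255093
```

View pics/scene_crop.png

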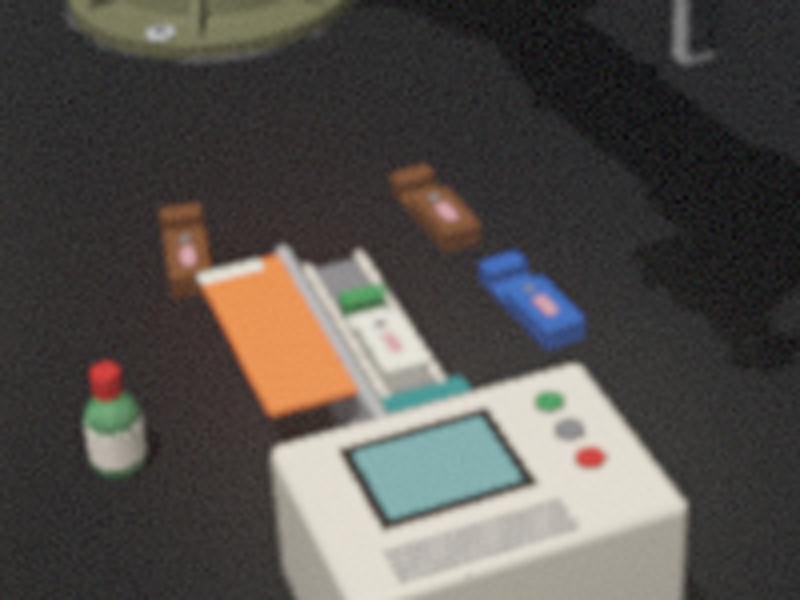

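View pics/side_crop.png

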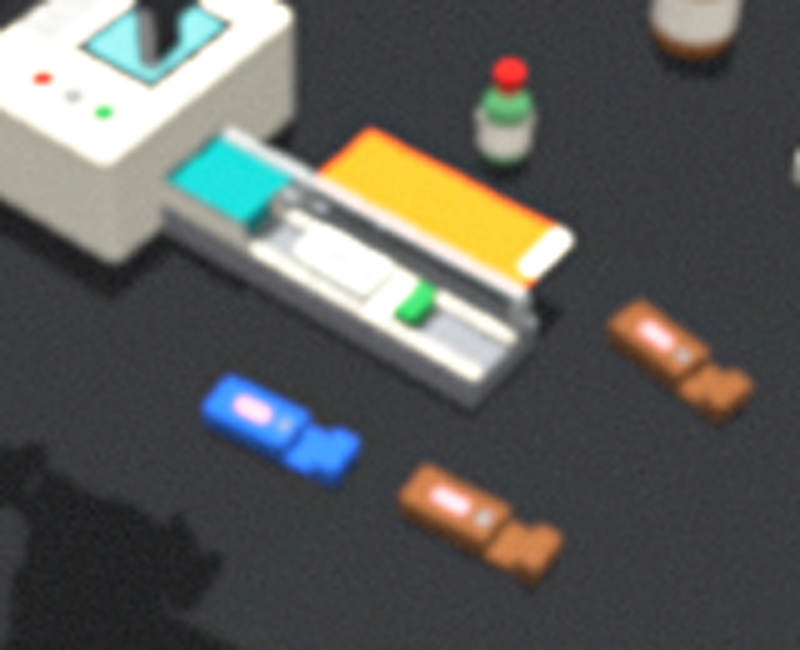

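View pics/wrist0.png

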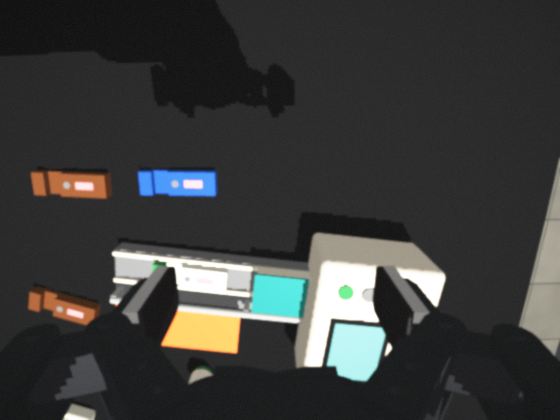

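The job cartridge is the white one with the green grip, lying in the lane (scene [257,245], side [186,280]). The brown ones (scene [233,195] and [222,260]) are look-alikes, and blue (scene [246,283]) is the spare. Next I'll fit the reader pose.

```bash
cat >> h.py <<'E'
from scipy.spatial.transform import Rotation as Ro
def wpose(s,st):
    T=np.eye(4); T[:3,:3]=Ro.from_euler("xyz",st["ee_rot"],degrees=True).as_matrix(); T[:3,3]=st["position"]
    return T@np.array(s["T_tool_cam"])
def cloud(s,mask,pose=None):
    P=np.array(s["pose"]) if pose is None else pose
    m=mask&(s["depth"]>0); r,c=np.nonzero(m); d=s["depth"][r,c]
    p=cv2.undistortPoints(np.stack([c,r],1)[:,None].astype(float),K(s),np.array(s["dist_coeffs"],float))[:,0]
    return (np.c_[p,np.ones(len(p))]*d[:,None])@P[:3,:3].T+P[:3,3]
E
python3 - <<'E'
from h import *
for n in ("scene","side","wrist"):
    st=sense(); s=snapshot(n); P=wpose(s,st) if n=="wrist" else np.array(s["pose"])
    hsv=cv2.cvtColor(s["color"],cv2.COLOR_RGB2HSV); H,S,V=[hsv[...,i].astype(int) for i in range(3)]
    for nm,m,zr in (("orange",(H<25)&(S>150)&(V>190),(.035,.052)),("teal",(H>80)&(H<98)&(S>130)&(V>90),(.03,.055)),("green",(H>50)&(H<80)&(S>120)&(V>80),(.02,.045)),("blue",(H>103)&(H<120)&(S>150)&(V>110),(.003,.03))):
        p=cloud(s,m,P); p=p[(p[:,2]>zr[0])&(p[:,2]<zr[1])&(np.abs(p[:,0]-.53)<.2)&(p[:,1]>-.25)&(p[:,1]<.05)]
        if len(p)<8: print(n,nm,len(p)); continue
        q=(p[:,:2]*1000).astype(np.float32); b=cv2.minAreaRect(q)
        print(n,nm,len(p),np.round(b[0],1),np.round(b[1],1),round(b[2],2),"z",np.round(np.median(p[:,2])*1000,1))
    # instrument top
    p=cloud(s,np.ones(H.shape,bool),P); p=p[(np.abs(p[:,2]-.085)<.006)&(np.abs(p[:,0]-.7)<.15)&(np.abs(p[:,1]+.15)<.14)]
    if len(p)>50:
        b=cv2.minAreaRect((p[:,:2]*1000).astype(np.float32)); print(n,"body",len(p),np.round(b[0],1),np.round(b[1],1),round(b[2],2),np.median(p[:,2]))
    for t in ("hinge","paddle","flap_edge","cartridge","dropper","spare"):
        print(t,[(round(d["p"],2),np.round(d["location"],1).tolist(),np.round(at(s,d["location"],P),3).tolist()) for d in pinpoint(n,t)[:3]])
E
```

```text
scene orange 715 [ 513.6 -170.3] [ 47.5 141.1] 83.53 z 43.5
scene teal 1
scene green 0
scene blue 140 [515.2  -5.1] [27.  86.2] 89.55 z 13.6
scene body 3779 [ 721.8 -155.3] [167.4 125.7] 83.29 0.08582269215289573
hinge [(0.73, [250.9, 229.3], [0.518, -0.145, 0.044]), (0.6, [277.0, 259.2], [0.682, -0.153, 0.085])]
paddle [(0.93, [251.1, 214.7], [0.501, -0.174, 0.044])]
flap_edge [(0.76, [269.3, 261.9], [0.614, -0.113, 0.042])]
cartridge [(0.66, [254.7, 248.3], [0.543, -0.11, 0.035]), (0.62, [223.3, 261.1], [0.413, -0.007, 0.014]), (0.46, [233.8, 193.8], [0.37, -0.177, 0.016])]
dropper [(0.75, [284.2, 178.8], [0.538, -0.278, 0.017]), (0.31, [277.0, 263.3], [0.686, -0.147, 0.086])]
spare [(0.63, [246.2, 283.4], [0.531, -0.009, 0.014]), (0.32, [371.7, 101.3], [0.684, -0.484, 0.004])]
side orange 479 [ 505.6 -175.6] [ 49.2 142.9] 84.22 z 42.3
side teal 220 [ 625. -128.] [47.7 59.8] 83.65 z 41.9
side green 34 [ 486.7 -107.4] [28.3 13.5] 82.45 z 33.1
side blue 213 [513.1 -10.9] [37.1 85.7] 89.79 z 10.9
side body 1253 [ 716.9 -156.6] [173.8 127.2] 83.89 0.08365294047838412
hinge [(0.94, [176
[... 629 characters left out ...]
t green 34 [492.5 -94.5] [10.8  4.4] 15.58 z 31.6
wrist blue 1568 [515.7  -4.9] [26.8 84.7] 89.37 z 13.8
wrist body 8198 [ 722.1 -140.6] [139.6 123.7] 83.32 0.085437661602418
hinge [(0.59, [305.8, 189.3], [0.527, -0.14, 0.044]), (0.25, [289.5, 194.4], [0.529, -0.13, 0.025])]
paddle [(0.82, [333.0, 178.7], [0.511, -0.177, 0.044])]
flap_edge [(0.92, [279.3, 256.0], [0.603, -0.106, 0.044]), (0.34, [273.3, 191.8], [0.53, -0.104, 0.034])]
cartridge [(0.89, [300.7, 69.0], [0.364, -0.156, 0.011]), (0.58, [270.3, 192.4], [0.531, -0.101, 0.034]), (0.56, [185.6, 76.9], [0.403, -0.007, 0.014])]
dropper [(0.78, [373.8, 201.2], [0.527, -0.26, 0.019])]
spare [(0.9, [182.4, 181.6], [0.522, -0.004, 0.015])]
```

```bash
python3 -m pendant '[[0,0,0.18,-3,-3,0,0.53],[0,0,0.36,-6,-6,0,0.53],[0,0,0.54,-9,-8,0,0.53],[0,0,0.72,-12,-10,0,0.53],[0,0,0.72,-12,-10,0,0.53]]'; python3 -m pendant '[[0,0,0.18,-2,-1,0,0.53],[0,0,0.36,-3,-2,-1,0.53],[0,0,0.54,-4,-3,-2,0.53],[0,0,0.73,-5,-3.3,-3,0.53],[0,0,0.73,-5,-3.3,-3,0.53]]'
python3 - <<'E'
from h import *
st=sense(); s=snapshot("wrist"); save(s,"wrist1"); print(st["position"],st["ee_rot"],st["width"],st["joints"])
E
```

```text
t: 3.22
position: [0.503, -0.1023, 0.2315]
ee_rot: [-179.9, 0.0, 131.1]
contact_force: [0.8, 0.3, -0.2]
width: 0.0452
t: 3.85
position: [0.4549, -0.1329, 0.2009]
ee_rot: [180.0, -0.1, 172.9]
contact_force: [-0.2, 0.2, 0.1]
width: 0.0453
[ 0.45486958 -0.13286709  0.20090108] [ 1.79964992e+02 -5.55115351e-02  1.72912421e+02] 0.04527445649977113 [ 38.05134982  19.51819102 -33.36904338 110.3468189   13.09484971
  53.93949489  81.32651998]
```

View pics/wrist1.png

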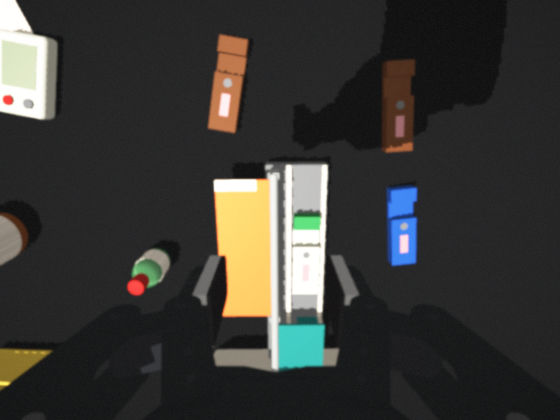

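```bash
cat > m.py <<'E'
from h import *
def rects(s,P,body=True):
    hsv=cv2.cvtColor(s["color"],cv2.COLOR_RGB2HSV); H,S,V=[hsv[...,i].astype(int) for i in range(3)]
    for nm,m,zr in (("orange",(H<25)&(S>150)&(V>190),(.035,.052)),("teal",(H>80)&(H<98)&(S>130)&(V>90),(.03,.055)),("green",(H>50)&(H<80)&(S>120)&(V>80),(.026,.045)),("white",(S<60)&(V>150),(.031,.038))):
        p=cloud(s,m,P); p=p[(p[:,2]>zr[0])&(p[:,2]<zr[1])&(np.abs(p[:,0]-.53)<.12)&(p[:,1]>-.22)&(p[:,1]<-.03)]
        if len(p)<8: print(nm,len(p)); continue
        b=cv2.minAreaRect((p[:,:2]*1000).astype(np.float32))
        lo,hi=[[round(v,1) for v in np.percentile(reader(p)[:,:2]*1000,q,axis=0)] for q in (1,99)]
        print(nm,len(p),np.round(b[0],1),np.round(b[1],1),round(b[2],2),"z",round(np.median(p[:,2])*1000,1),"reader",lo,hi)
O=np.array([.5265,-.1435,0]); YAW=-6.6
def reader(p):
    a=np.radians(YAW); R=np.array([[np.cos(a),-np.sin(a),0],[np.sin(a),np.cos(a),0],[0,0,1]])
    return (p-O)@R
E
python3 - <<'E'
from m import *
st=sense(); s=snapshot("wrist"); P=wpose(s,st); rects(s,P)
s=snapshot("scene"); rects(s,s["pose"])
s=snapshot("side"); rects(s,s["pose"])
E
```

```text
orange 828 [ 509.4 -172.3] [ 47.9 144.1] 83.36 z 43.8 reader [np.float64(-85.0), np.float64(-54.3)] [np.float64(57.8), np.float64(-7.0)]
teal 1791 [ 625.4 -127.3] [47.  54.1] 83.34 z 43.7 reader [np.float64(70.0), np.float64(4.9)] [np.float64(121.6), np.float64(50.5)]
green 361 [ 490.1 -107.4] [24.2 12.8] 82.82 z 34.0 reader [np.float64(-46.7), np.float64(19.7)] [np.float64(-34.0), np.float64(43.3)]
white 1268 [ 570.7 -122.7] [ 35.3 173.4] 74.37 z 34.2 reader [np.float64(-33.3), np.float64(19.0)] [np.float64(37.9), np.float64(44.9)]
orange 715 [ 511.4 -170.2] [ 47.7 144.1] 83.42 z 43.6 reader [np.float64(-72.3), np.float64(-51.7)] [np.float64(56.6), np.float64(-5.3)]
teal 3
green 1
white 173 [ 528.  -111.2] [27.  87.4] 82.49 z 34.2 reader [np.float64(-23.2), np.float64(18.7)] [np.float64(39.3), np.float64(45.5)]
orange 41 [ 505.6 -178.8] [ 47.3 146.2] 80.13 z 42.3 reader [np.float64(-87.9), np.float64(-58.7)] [np.float64(56.4), np.float64(-12.8)]
teal 205 [ 622.4 -128.3] [47.1 57.5] 84.54 z 42.1 reader [np.float64(65.2), np.float64(3.3)] [np.float64(122.1), np.float64(48.3)]
green 31 [ 486.9 -108.4] [27.  10.8] 87.29 z 32.5 reader [np.float64(-48.9), np.float64(17.3)] [np.float64(-37.5), np.float64(43.6)]
white 142 [ 562.  -127.5] [100.8 229.3] 67.91 z 33.3 reader [np.float64(-44.4), np.float64(-52.9)] [np.float64(129.3), np.float64(50.0)]
```

```bash
python3 -m pendant '[[0,0,0.01,0.15,-0.45,-5,0.61],[0,0,0.01,0.15,-0.45,-10,0.61],[0,0,0.01,0.15,-0.45,-14,0.61],[0,0,0.01,0.15,-0.45,-14.4,0.61]]'
python3 - <<'E'
from m import *
st=sense(); s=snapshot("wrist"); save(s,"wrist2"); print(st["position"],st["ee_rot"],st["width"],reader(st["position"])*1000,st["contact_force"])
s=snapshot("side"); save(s,"side2",(130,250,220,360),5)
E
```

```text
t: 4.55
position: [0.4557, -0.1368, 0.0556]
ee_rot: [180.0, -0.2, 173.6]
contact_force: [0.0, 0.3, 0.7]
width: 0.0521
[ 0.45568718 -0.13675829  0.05559967] [179.95957429  -0.22480176 173.61018641] 0.052101834431406015 [-71.11839871  -1.44199731  55.59967422] [0.04617274 0.3118551  0.67137567]
```

View pics/wrist2.png

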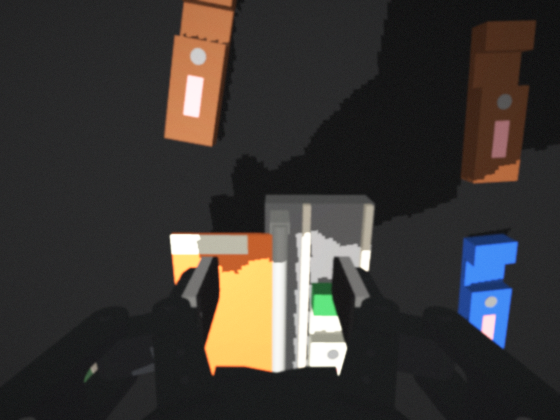

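View pics/side2.png

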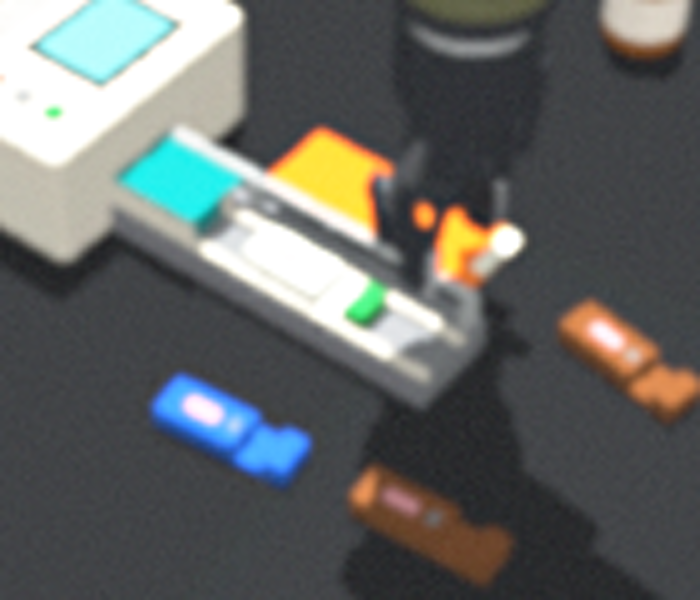

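```bash
python3 -m pendant '[[0,0,0,0,0,-1,0.61],[0,0,0,0,0,-1.8,0.61],[0,0,0,0,0,-2.3,0.61],[0,0,0,0,0,-2.3,0.61]]'
python3 - <<'E'
from m import *
st=sense(); s=snapshot("wrist"); save(s,"wrist3"); print(st["position"],st["width"],reader(st["position"])*1000,st["contact_force"],st["moment"])
s=snapshot("side"); save(s,"side3",(130,250,220,360),5)
s=snapshot("scene"); save(s,"scene3",(200,300,170,290),6)
E
```

```text
t: 5.15
position: [0.4572, -0.1377, 0.0345]
ee_rot: [-180.0, 0.1, 173.7]
contact_force: [1.1, -0.9, 4.3]
width: 0.0521
[ 0.45719856 -0.1376521   0.03448053] 0.05211802789296695 [-69.51430136  -2.15616073  34.4805315 ] [ 1.0526296  -0.878842    4.28419552] [-0.24118479 -0.29294126  0.04948496]
```

View pics/wrist3.png

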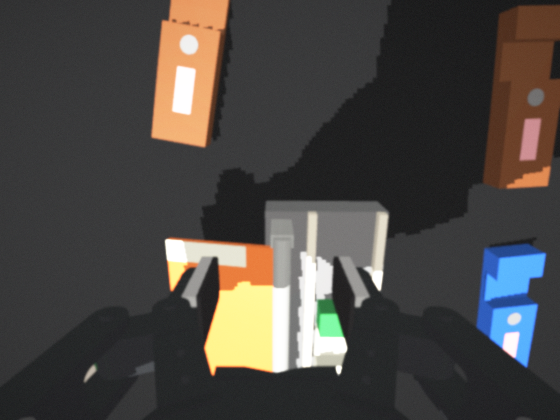

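View pics/side3.png

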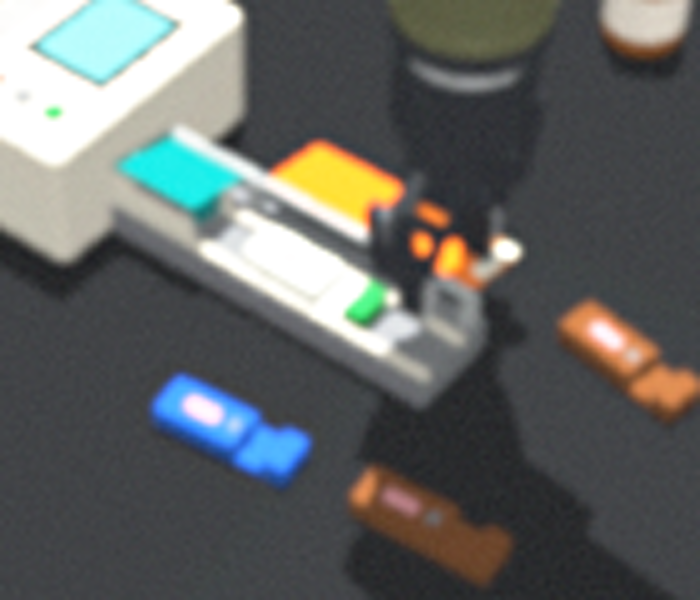

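View pics/scene3.png

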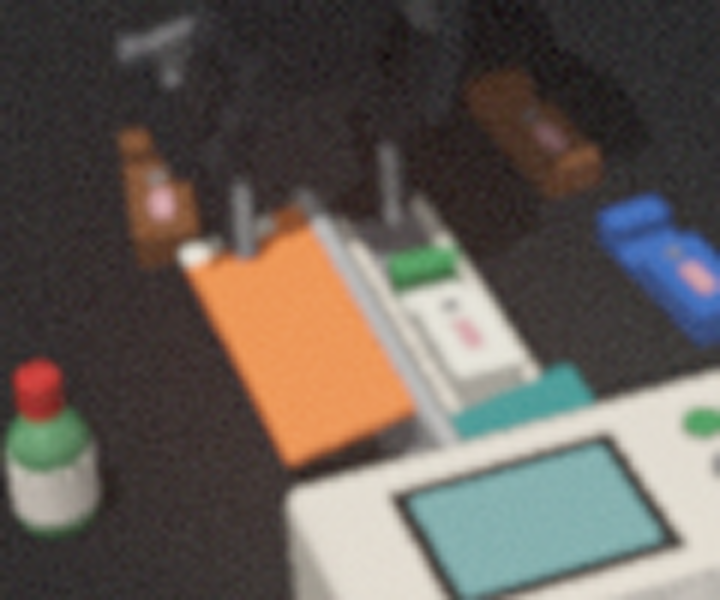

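```bash
cat >> m.py <<'E'
def tilt(s,P):
    hsv=cv2.cvtColor(s["color"],cv2.COLOR_RGB2HSV); H,S,V=[hsv[...,i].astype(int) for i in range(3)]
    for nm,m,bx in (("orange",(H<25)&(S>150)&(V>120),(-80,60,-58,-5)),("teal",(H>80)&(H<98)&(S>110)&(V>70),(76,128,0,54))):
        p=reader(cloud(s,m,P))*1000; p=p[(p[:,0]>bx[0])&(p[:,0]<bx[1])&(p[:,1]>bx[2])&(p[:,1]<bx[3])&(p[:,2]>5)&(p[:,2]<82)]
        if len(p)<30: print(nm,len(p)); continue
        A=np.c_[p[:,0],p[:,1],np.ones(len(p))]; w=np.ones(len(p),bool)
        for _ in range(4):
            c=np.linalg.lstsq(A[w],p[w,2],rcond=None)[0]; r=np.abs(A@c-p[:,2]); w=r<max(2,2*np.median(r))
        print(nm,len(p),"angle",round(float(np.arctan(c[1])),3),"z range",np.round(np.percentile(p[:,2],[2,98]),1))
E
python3 -m pendant '[[0,0,0,0,0,-0.6,0.61],[0,0,0,0,0,-1.0,0.61],[0,0,0,0,0,-1.0,0.61]]'
python3 - <<'E'
from m import *
st=sense(); s=snapshot("wrist"); save(s,"wrist4"); P=wpose(s,st); tilt(s,P); rects(s,P)
print(st["position"],reader(st["position"])*1000,st["contact_force"],st["moment"])
s=snapshot("scene"); save(s,"scene4",(200,300,170,290),6); tilt(s,np.array(s["pose"]))
E
```

```text
t: 5.68
position: [0.4568, -0.1373, 0.0244]
ee_rot: [180.0, 0.0, 173.7]
contact_force: [1.0, -0.2, 5.9]
width: 0.052
orange 1453 angle 0.496 z range [21.5 51.5]Traceback (most recent call last):
  File "<stdin>", line 2, in <module>
  File "m.py", line 17, in tilt
    p=reader(cloud(s,m,P))*1000; p=p[(p[:,0]>bx[0])&(p[:,0]<bx[1])&(p[:,1]>bx[2])&(p[:,1]<bx[3])&(p[:,2]>5)&(p[:,2]<82)]
             ~~~~~^^^^^^^
  File "h.py", line 34, in cloud
    p=cv2.undistortPoints(np.stack([c,r],1)[:,None].astype(float),K(s),np.array(s["dist_coeffs"],float))[:,0]
      ~~~~~~~~~~~~~~~~~~~^^^^^^^^^^^^^^^^^^^^^^^^^^^^^^^^^^^^^^^^^^^^^^^^^^^^^^^^^^^^^^^^^^^^^^^^^^^^^^^
cv2.error: OpenCV(4.12.0) /io/opencv/modules/calib3d/src/undistort.dispatch.cpp:347: error: (-215:Assertion failed) CV_IS_MAT(_src) && CV_IS_MAT(_dst) && (_src->rows == 1 || _src->cols == 1) && (_dst->rows == 1 || _dst->cols == 1) && _src->cols + _src->rows - 1 == _dst->rows + _dst->cols - 1 && (CV_MAT_TYPE(_src->type) == CV_32FC2 || CV_MAT_TYPE(_src->type) == CV_64FC2) && (CV_MAT_TYPE(_dst->type) == CV_32FC2 || CV_MAT_TYPE(_dst->type) == CV_64FC2) in function 'cvUndistortPointsInternal'
```

View pics/wrist4.png

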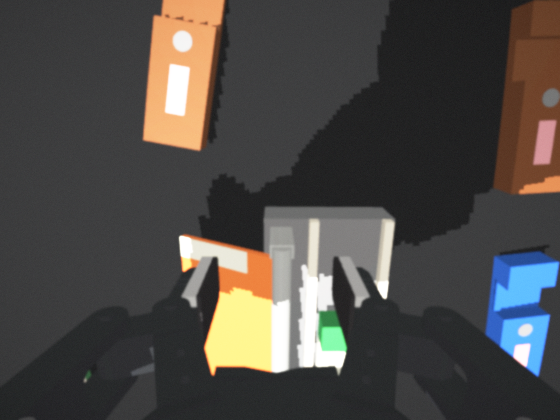

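```bash
sed -i 's/^    m=mask&(s\["depth"\]>0); /    m=mask\&(s["depth"]>0)\n    if not m.any(): return np.zeros((0,3))\n    /' h.py
python3 -m pendant '[[0,0,0,0,0,-0.2,0.61],[0,0,0,1.0,-0.11,-0.2,0.61],[0,0,0,2.0,-0.23,-0.2,0.61],[0,0,0,3.0,-0.34,-0.2,0.61],[0,0,0,3.0,-0.34,-0.2,0.61]]'
python3 - <<'E'
from m import *
st=sense(); s=snapshot("wrist"); save(s,"wrist5"); P=wpose(s,st); tilt(s,P); rects(s,P)
print(st["position"],reader(st["position"])*1000,st["contact_force"],st["moment"])
s=snapshot("scene"); save(s,"scene5",(200,300,170,290),6); tilt(s,np.array(s["pose"]));rects(s,s["pose"])
s=snapshot("side"); save(s,"side5",(130,250,220,360),5); tilt(s,np.array(s["pose"]));rects(s,s["pose"])
E
```

```text
t: 6.35
position: [0.4876, -0.1416, 0.0222]
ee_rot: [-180.0, 0.1, 173.6]
contact_force: [-0.3, -3.9, 4.2]
width: 0.0521
orange 9061 angle 0.545 z range [16.5 41. ]
teal 0
orange 2929 [ 484.5 -156. ] [24.9 90.2] 82.71 z 38.2 reader [np.float64(-84.9), np.float64(-16.1)] [np.float64(2.6), np.float64(-5.3)]
teal 0
green 379 [ 506.7 -119.6] [15.5  6. ] 8.24 z 34.1 reader [np.float64(-29.9), np.float64(19.4)] [np.float64(-15.5), np.float64(25.7)]
white 587 [ 488.8 -134.3] [106.8  19.4] 17.95 z 33.5 reader [np.float64(-85.1), np.float64(-22.6)] [np.float64(8.3), np.float64(28.0)]
[ 0.48756105 -0.14155378  0.0222481 ] [-38.90458734  -2.54221056  22.24810398] [-0.2901201  -3.90238386  4.24558673] [-1.0309225   0.07673567 -0.03670469]
orange 630 angle 0.528 z range [15.5 39.7]
teal 151 angle 0.535 z range [48.3 70.8]
orange 111 [ 512.8 -149.8] [ 12.8 141.5] 80.21 z 37.7 reader [np.float64(-82.6), np.float64(-14.8)] [np.float64(55.1), np.float64(-3.6)]
teal 1
green 1
white 120 [ 555.2 -112.8] [26.9 48. ] 83.21 z 34.0 reader [np.float64(1.7), np.float64(20.4)] [np.float64(45.2), np.float64(46.9)]
orange 83 angle 0.548 z range [13.7 35.4]
teal 81 angle 0.543 z range [45.1 68.6]
orange 1
teal 25 [ 622.5 -142.1] [21.6 61.6] 68.42 z 51.8 reader [np.float64(69.2), np.float64(2.1)] [np.float64(123.5), np.float64(28.1)]
green 28 [ 503.8 -109.2] [10.4 25.8] 1.46 z 32.4 reader [np.float64(-31.8), np.float64(19.6)] [np.float64(-20.6), np.float64(43.6)]
white 162 [ 558.6 -134.2] [106.4 220. ] 71.88 z 33.3 reader [np.float64(-84.2), np.float64(-52.5)] [np.float64(127.7), np.float64(50.5)]
```

View pics/scene5.png

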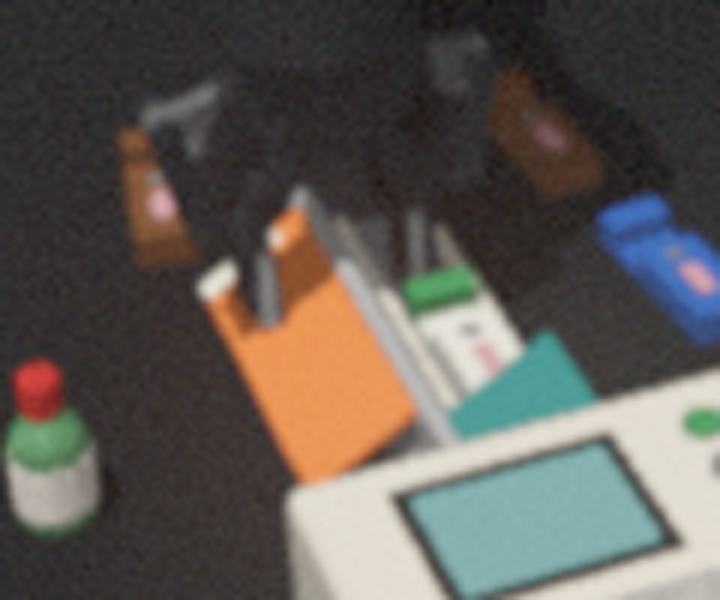

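View pics/side5.png

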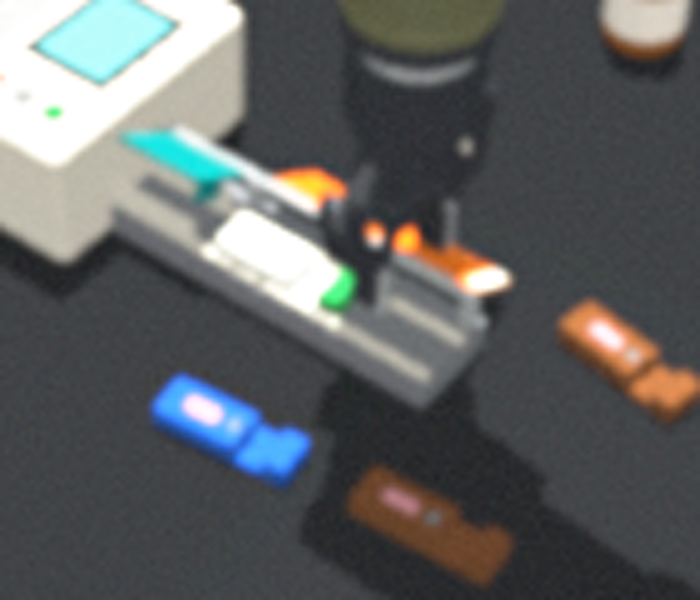

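View pics/wrist5.png

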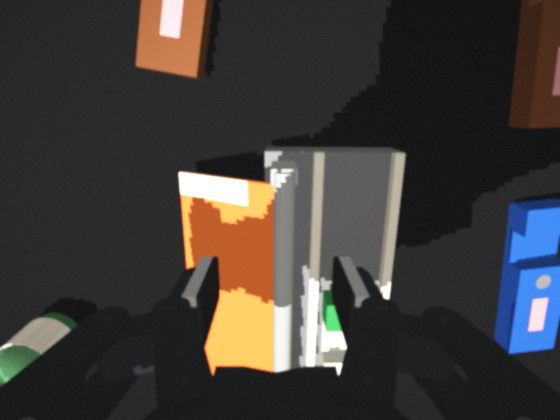

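```bash
python3 -m pendant '[[0,0,0,1.2,-0.12,0,0.61],[0,0,0,2.4,-0.24,0,0.61],[0,0,0,3.6,-0.37,0,0.61],[0,0,0,4.8,-0.5,0,0.61],[0,0,0,5.4,-0.57,0,0.61]]'
python3 - <<'E'
from m import *
st=sense(); s=snapshot("wrist"); P=wpose(s,st); tilt(s,P); rects(s,P)
print(st["position"],reader(st["position"])*1000,st["contact_force"],st["moment"])
s=snapshot("scene"); save(s,"scene6",(200,300,170,290),6); tilt(s,np.array(s["pose"]))
s=snapshot("side"); save(s,"side6",(130,250,220,360),5); tilt(s,np.array(s["pose"]));rects(s,s["pose"])
E
```

```text
t: 7.12
position: [0.5396, -0.1466, 0.022]
ee_rot: [-180.0, -0.1, 173.6]
contact_force: [-4.3, -2.1, 4.9]
width: 0.0521
orange 12195 angle 0.569 z range [14.8 40.9]
teal 0
orange 4085 [ 510.5 -157.7] [ 24.  142.1] 81.81 z 38.1 reader [np.float64(-84.3), np.float64(-15.5)] [np.float64(54.0), np.float64(-5.5)]
teal 0
green 392 [ 559.  -124.7] [15.5  6. ] 8.43 z 34.1 reader [np.float64(22.5), np.float64(20.2)] [np.float64(36.6), np.float64(26.7)]
white 697 [ 515.3 -137.6] [155.5  13. ] 11.26 z 33.4 reader [np.float64(-85.0), np.float64(-22.3)] [np.float64(60.3), np.float64(28.8)]
[ 0.53964152 -0.1466391   0.0220489 ] [13.41523025 -1.60785132 22.04890435] [-4.30975096 -2.14284303  4.87786061] [-0.69758101  1.14635855 -0.11509906]
orange 431 angle 0.551 z range [14.2 75.4]
teal 148 angle 0.543 z range [48.9 71. ]
orange 114 angle 0.581 z range [13.2 37. ]
teal 74 angle 0.568 z range [46.  69.6]
orange 5
teal 27 [ 621.3 -143.8] [23.  54.4] 69.84 z 50.6 reader [np.float64(70.1), np.float64(2.7)] [np.float64(122.2), np.float64(25.9)]
green 25 [ 559.8 -113.2] [14.2 23.6] 42.67 z 31.5 reader [np.float64(16.8), np.float64(22.8)] [np.float64(34.5), np.float64(45.1)]
white 135 [ 557.9 -133.6] [106.4 222.7] 71.62 z 33.1 reader [np.float64(-84.3), np.float64(-59.2)] [np.float64(129.2), np.float64(49.8)]
```

View pics/scene6.png

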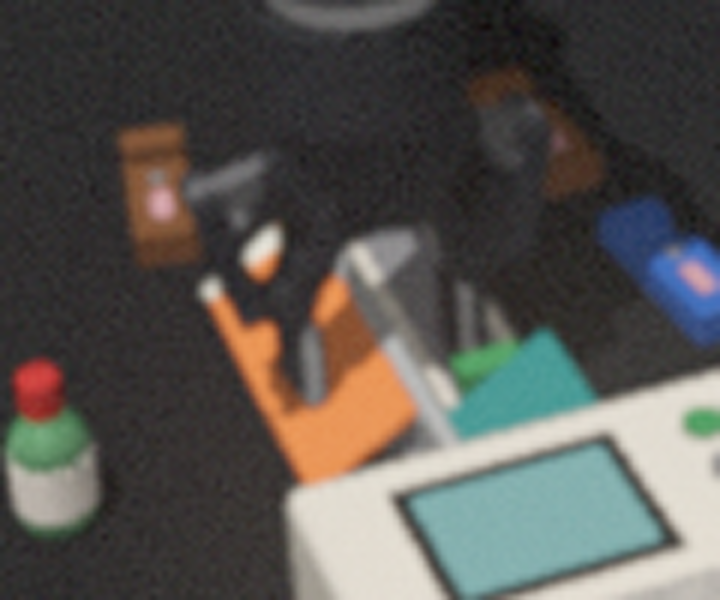

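View pics/side6.png

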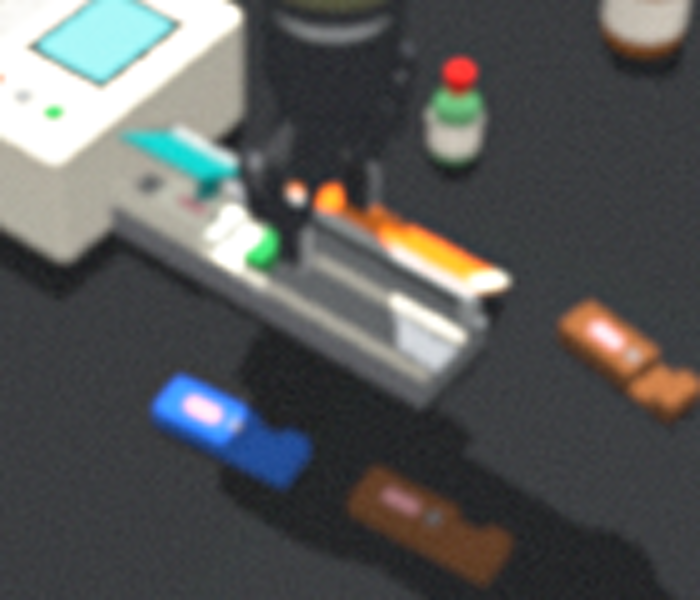

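```bash
python3 -m pendant '[[0,0,0,0.9,-0.1,0,0.61],[0,0,0,1.6,-0.18,0,0.61],[0,0,0,2.1,-0.24,0,0.61],[0,0,0,2.1,-0.24,0,0.61]]'
python3 - <<'E'
from m import *
st=sense(); s=snapshot("wrist"); P=wpose(s,st); tilt(s,P); rects(s,P)
print(st["position"],reader(st["position"])*1000,st["contact_force"],st["moment"])
E
python3 -m pendant '[[0,0,0,0.3,-0.03,0,0.61],[0,0,0,0.3,-0.03,0,0.61]]'
python3 - <<'E'
from m import *
st=sense(); s=snapshot("wrist"); P=wpose(s,st); tilt(s,P); rects(s,P)
print(st["position"],reader(st["position"])*1000,st["contact_force"],st["moment"])
E
```

```text
t: 7.78
position: [0.5613, -0.1491, 0.0222]
ee_rot: [-180.0, -0.0, 173.6]
contact_force: [-2.5, -2.3, 3.6]
width: 0.0524
orange 16482 angle 0.564 z range [15.  40.8]
teal 0
orange 4630 [ 516.8 -155.1] [ 23.3 132.3] 78.78 z 38.1 reader [np.float64(-73.6), np.float64(-15.7)] [np.float64(55.8), np.float64(-5.5)]
teal 4
green 413 [ 580.5 -127.3] [17.3  6.4] 7.88 z 34.0 reader [np.float64(44.1), np.float64(20.2)] [np.float64(59.1), np.float64(26.9)]
white 270 [ 530.2 -144.7] [164.4  16.6] 9.79 z 33.5 reader [np.float64(-75.9), np.float64(-21.4)] [np.float64(80.7), np.float64(29.0)]
[ 0.56128276 -0.14911866  0.02223782] [35.19804218 -1.58358715 22.23782374] [-2.47375208 -2.27962214  3.61434869] [-0.80898622  0.69659265 -0.04989279]
t: 8.07
position: [0.5637, -0.1494, 0.0222]
ee_rot: [-180.0, -0.1, 173.7]
contact_force: [-3.8, -2.9, 4.1]
width: 0.0522
orange 16774 angle 0.565 z range [14.9 40.9]
teal 0
orange 4594 [ 518.1 -155.7] [ 23.5 130.4] 79.47 z 38.1 reader [np.float64(-71.3), np.float64(-15.6)] [np.float64(55.9), np.float64(-5.1)]
teal 48 [ 597.2 -148. ] [3.  4.7] 21.32 z 46.4 reader [np.float64(69.4), np.float64(2.3)] [np.float64(73.0), np.float64(6.1)]
green 413 [ 583.1 -127.6] [16.2  6.4] 8.03 z 34.1 reader [np.float64(46.6), np.float64(20.2)] [np.float64(61.6), np.float64(26.9)]
white 219 [ 600.9 -134.1] [23.1 15.6] 18.14 z 33.8 reader [np.float64(63.4), np.float64(12.2)] [np.float64(81.0), np.float64(28.6)]
[ 0.56372646 -0.14936799  0.02222357] [37.65419745 -1.55039408 22.22356519] [-3.77875886 -2.86442471  4.13229271] [-0.76192657  1.01843483 -0.06732702]
```

Rear end at about 46.4, with 48 being home. I'll creep forward until the force rises.

```bash
for i in 1; do python3 -m pendant '[[0,0,0,0.15,-0.02,0,0.61],[0,0,0,0.15,-0.02,0,0.61]]'; done; python3 -m pendant '[[0,0,0,0.15,-0.02,0,0.61],[0,0,0,0.15,-0.02,0,0.61]]'
python3 - <<'E'
from m import *
st=sense(); s=snapshot("wrist"); P=wpose(s,st); rects(s,P)
print(reader(st["position"])*1000,st["contact_force"],st["moment"])
E
```

```text
t: 8.38
position: [0.5638, -0.1494, 0.0221]
ee_rot: [-180.0, -0.2, 173.7]
contact_force: [-9.2, -1.5, 7.4]
width: 0.052
t: 8.62
position: [0.5639, -0.1493, 0.0219]
ee_rot: [-180.0, -0.4, 173.7]
contact_force: [-11.7, -1.3, 10.5]
width: 0.0522
orange 4407 [ 518.3 -153.5] [ 23.3 129.2] 77.25 z 38.0 reader [np.float64(-71.1), np.float64(-15.4)] [np.float64(55.7), np.float64(-5.4)]
teal 41 [ 597.1 -148. ] [2.6 3.8] 28.43 z 46.6 reader [np.float64(69.5), np.float64(2.3)] [np.float64(72.5), np.float64(5.8)]
green 422 [ 583.2 -127.7] [16.1  6.6] 8.65 z 34.0 reader [np.float64(46.8), np.float64(20.2)] [np.float64(61.4), np.float64(26.8)]
white 210 [ 602.8 -133.5] [21.4 14.5] 21.07 z 33.8 reader [np.float64(71.3), np.float64(12.1)] [np.float64(81.3), np.float64(28.9)]
[37.82178792 -1.49053085 21.88718673] [-11.74671835  -1.34949843  10.45511971] [-0.30487672  2.5295554   0.16788247]
```

```bash
python3 - <<'E'
from m import *
s=snapshot("side"); save(s,"side7",(130,250,220,360),5); tilt(s,np.array(s["pose"]));rects(s,s["pose"])
print([(d["p"],at(s,d["location"])) for d in pinpoint("side","cartridge")])
E
```

```text
orange 125 angle 0.572 z range [12.4 33.8]
teal 67 angle 0.578 z range [46.6 71.1]
orange 2
teal 16 [ 630.6 -146.8] [12.8 35.7] 70.51 z 51.4 reader [np.float64(88.0), np.float64(3.5)] [np.float64(122.3), np.float64(17.4)]
green 32 [ 583.9 -116.6] [16.8 26.4] 42.46 z 32.5 reader [np.float64(41.0), np.float64(20.5)] [np.float64(59.7), np.float64(46.1)]
white 112 [ 559.9 -134.9] [106.7 220.9] 71.79 z 34.1 reader [np.float64(-81.3), np.float64(-60.9)] [np.float64(130.0), np.float64(50.3)]
[(0.92, array([0.38177848, 0.00240246, 0.01100613])), (0.74, array([ 0.35027022, -0.15378515,  0.01027549])), (0.7, array([ 0.61158714, -0.10421813,  0.02467344]))]
```

View pics/side7.png

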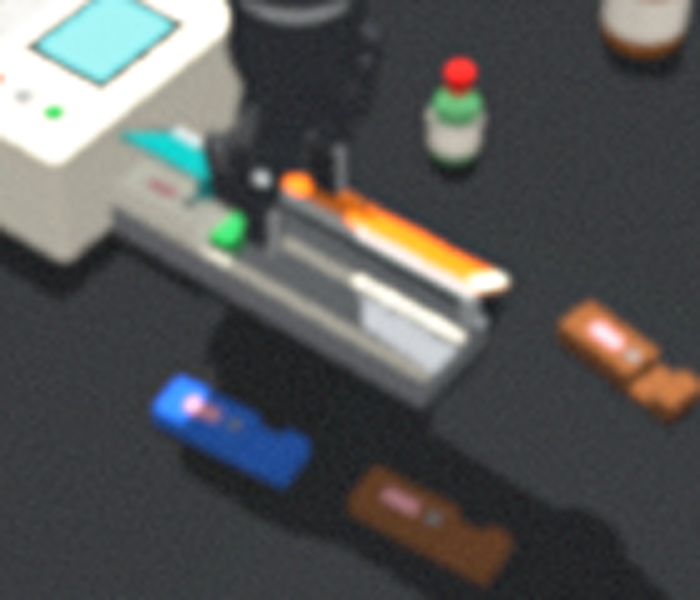

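The cartridge is at the stop, with the label and waist under the raised flap and the grip outside at crop (230,230). Now I'll back off to unload it, then rise.

```bash
python3 -m pendant '[[0,0,0,-0.5,0.06,0,0.61],[0,0,0,-1.0,0.12,0,0.61],[0,0,0,-1.0,0.12,0,0.61]]'
python3 - <<'E'
from m import *
st=sense(); s=snapshot("wrist"); P=wpose(s,st); tilt(s,P); rects(s,P); print(st["contact_force"])
E
python3 -m pendant '[[0,0,0,0,0,0.8,0.61],[0,0,0,0,0,1.6,0.61],[0,0,0,0,0,2.4,0.61],[0,0,0,0,0,4,0.61],[0,0,0,0,0,8,0.61]]'
python3 -m pendant '[[0,0,0,-3,0.4,3,0.61],[0,0,0,-6,0.8,6,0.61],[0,0,0,-8,1,8,0.61],[0,0,0,-8,1,8,0.61]]'
python3 - <<'E'
from m import *
st=sense(); s=snapshot("wrist"); save(s,"wrist9"); P=wpose(s,st); tilt(s,P); rects(s,P); print(st["position"],st["contact_force"])
s=snapshot("side"); save(s,"side9",(130,260,210,370),5); tilt(s,np.array(s["pose"]));rects(s,s["pose"])
s=snapshot("scene"); save(s,"scene9"); tilt(s,np.array(s["pose"]))
E
```

```text
t: 9.15
position: [0.5598, -0.1486, 0.0232]
ee_rot: [180.0, 0.3, 173.7]
contact_force: [3.1, -3.2, 4.7]
width: 0.0523
orange 16751 angle 0.543 z range [16. 41.]
teal 0
orange 4927 [ 514.8 -165.1] [ 36.  134.5] 83.33 z 38.1 reader [np.float64(-75.3), np.float64(-16.3)] [np.float64(56.0), np.float64(-5.2)]
teal 1
green 500 [ 581.9 -127.1] [20.6  8.1] 9.51 z 33.9 reader [np.float64(43.3), np.float64(20.2)] [np.float64(61.5), np.float64(28.5)]
white 266 [ 529.8 -150.9] [166.   28.8] 9.28 z 33.3 reader [np.float64(-77.7), np.float64(-23.1)] [np.float64(80.0), np.float64(28.9)]
[ 3.14066168 -3.17892553  4.65637927]
t: 9.82
position: [0.556, -0.1477, 0.102]
ee_rot: [179.9, -0.2, 173.7]
contact_force: [0.6, 0.2, 0.4]
width: 0.0517
t: 10.32
position: [0.4771, -0.1382, 0.1843]
ee_rot: [-179.9, 0.1, 173.7]
contact_force: [-0.0, 0.9, -0.1]
width: 0.0516
orange 331 angle -0.003 z range [42.5 45.2]
teal 2000 angle -0.001 z range [42.3 44.9]
orange 350 [ 509.5 -172.6] [ 47.6 143.8] 83.35 z 43.8 reader [np.float64(-85.2), np.float64(-54.5)] [np.float64(58.2), np.float64(-7.2)]
teal 2036 [ 625.3 -127
[... 418 characters left out ...]
550043  0.89802806 -0.06989521]
orange 36 angle 0.045 z range [39.2 45.8]
teal 191 angle 0.015 z range [38.5 45.1]
orange 43 [ 506.  -178.7] [ 45.8 147.6] 77.63 z 42.0 reader [np.float64(-87.8), np.float64(-58.2)] [np.float64(55.7), np.float64(-7.5)]
teal 204 [ 622.9 -127.6] [47.3 56. ] 84.99 z 42.3 reader [np.float64(66.1), np.float64(3.9)] [np.float64(121.1), np.float64(49.4)]
green 34 [ 581.1 -118.3] [26.1 14.9] 82.99 z 32.5 reader [np.float64(43.9), np.float64(19.1)] [np.float64(58.6), np.float64(44.2)]
white 39 [ 571.9 -130.6] [103.6 208.8] 66.53 z 34.8 reader [np.float64(-26.7), np.float64(-61.4)] [np.float64(128.9), np.float64(50.7)]
orange 730 angle -0.003 z range [41.  45.9]
teal 24
```

View pics/wrist9.png

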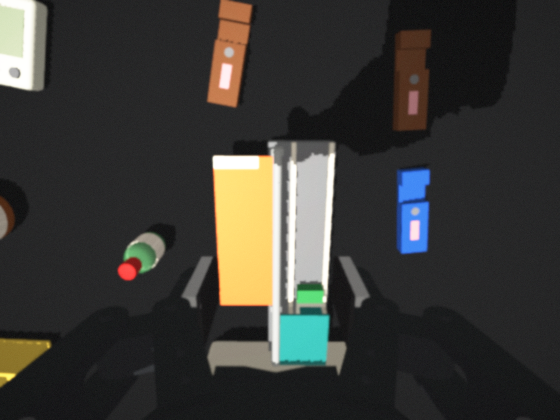

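View pics/side9.png

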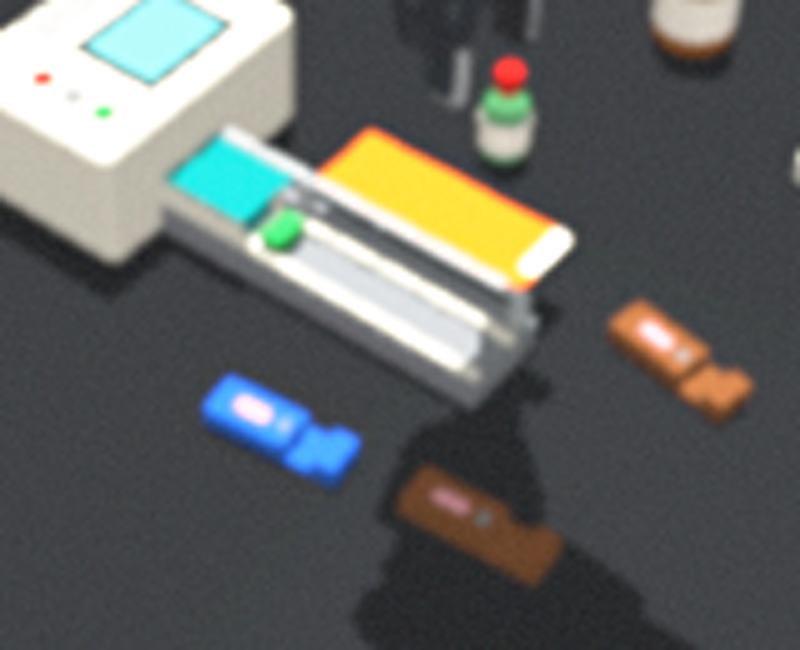

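View pics/scene9.png

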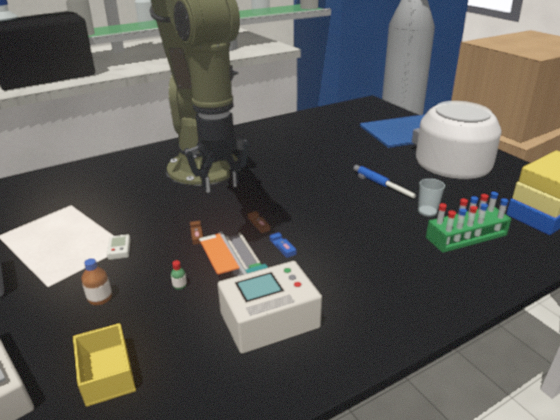

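```bash
python3 -c "
from cell import *
print(sense()['contact_force'],job_done())"
```

```text
the job is handed in; nothing more can be done
[ 0.11236079 -0.51772429 -0.00815905] None
```

The white cartridge is loaded and the job is handed in, at about 10.5 s on the robot's clock. I pressed the orange paddle with one fingertip, pushed the cartridge up the lane with the other, then backed off and rose so the flap could shut.

- **Flap while pushing:** it measured 0.53–0.58 rad at every check during the push, well above the 0.3 rad needed.
- **Cartridge home:** it stopped firmly, with the push force rising from about 4 N to 12 N and no further movement. Its rear end measured 47.4 mm along the reader, against 48 mm for fully home.
- **After letting go:** the flap read 0.00 rad in the wrist view. The coarser side view gave 0.015 rad on the flap and 0.045 rad on the paddle. That paddle reading is close to the 0.05 rad limit, but it came from only 36 points.
- **Bystanders and contact:** in the last pictures the bystanders look to be where they started; I did not measure each one. The contact force was about 0.5 N, within the noise seen at other times in free air, with the arm clear of everything.

In the side view the rear end read about 3 mm further back. That view read 2–3 mm short throughout, so I relied on the wrist view and the firm stop.

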